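Draw out a gas syringe's plunger to its ring and hold it

TASK

I want to set the volume of this glass gas syringe before I close its tap. First lift the stain bottle out of the plunger's way and stand it upright on the worktop, at least a hand's width away from where the plunger will come. Then take the plunger by its black knob and pull it gently, straight along the barrel without wrenching it sideways, until the whole red ring has just come out of the barrel's mouth, and finish while still holding it there (it slides back in if let go); leave the other things where they are.

Things in the scene. Friction and masses are not known exactly. Their poses are not given: they have to be found in the camera images.
- syringe_barrel: Clear glass barrel (36 mm outside, 45 mm at its rim) of a gas syringe on a fixed grey stand, mouth end raised 15 degrees. Origin: centre of the bore's mouth, 98 mm above the worktop. z axis: along the bore out of the mouth, the direction of pull (15 degrees above level). y axis: level, across. Bore 28 mm wide, 115 mm deep. Base plate 205 x 96 mm below it, reaching 12 mm beyond the mouth.
- plunger_knob (a point): Centre of the plunger's black knob, a cylinder 28 mm in diameter, 26 mm long along the barrel's axis. At the start (plunger home) it is 35 mm outside the mouth, 106 mm above the worktop; the neck between knob and rod is 14 mm thick, 16 mm long.
- plunger_ring (a point): The inner edge (the edge farther from the knob) of the 8 mm wide red ring on the plunger, on the plunger's axis, 85 mm from the knob's centre. At the start it is 50 mm inside the mouth, seen through the glass; it reaches the mouth when the plunger has been pulled 50 mm.
- plunger: The plunger (origin as plunger_knob): a loose frosted glass rod 26.5 mm in diameter, 121 mm long behind its neck, 112 mm of it in the 28 mm bore at the start; 0.11 kg with the knob. It has little friction and slides back in by its weight if let go.
- bottle_centre (a point): Centre, half-way up, of the stain bottle in the plunger's way: 58 mm in diameter, 163 mm tall, 0.3 kg, bluish body with a black cylindrical cap 47 mm in diameter that takes up its top 40 mm. At the start it stands upright on the worktop, its axis about 87 to 97 mm (level) in front of the mouth.
- stain_bottle: The same bottle; origin at the centre of its foot, z up.
- free_patch (a point): Centre, at worktop height, of an empty patch of worktop 70 mm across where the bottle can be stood (any other free place clear of the plunger will do). A red tray with walls 150 mm high begins 80 mm to the right of it; a microscope stands behind the syringe, beyond x = 0.57 m.
- timer: Bystander: white bench timer, 62 x 66 x 18 mm, lying flat.
- dish: Bystander: closed petri dish, 61 mm in diameter, 13 mm tall.
- pink_stain: Bystander: pink stain bottle with a black cap, 61 mm in diameter, 149 mm tall.
There are look-alikes about, which are no part of the job. Leave any purple look-alike of the stain_bottle alone.

How it is judged:
By the outcome, as a careful person would: the job done as asked, in the order asked, and still so for the second after the job is handed in, while the arm keeps its last pose, push and grip.
It also fails if it takes over 48 s, if anything falls off the work surface, if the arm or the gripper's body presses on something with over 40 N, if the wrist force passes 120 N, or if a joint passes its speed limit or range.

ROBOT

A 7-joint arm with a two-finger parallel gripper is mounted at the origin on a cart in front of the work surface, level with it; the furniture and walls round the work are solid. World frame = base frame: x ahead of the robot, y to its left, z up, the work surface at z = 0. Lengths are in m, angles in rad, forces in N, time in s.
With the tool pointing down it reaches from about 0.4 to 0.9 m from the base axis. Payload 5.5 kg.
Tool frame: the origin (TCP) lies between the finger pads; the fingertips stand 14 mm ahead of it and the grasp point (between the pads) lies 5 mm behind it (r.tip_extent is the distance from the TCP to the fingertips, in m); z points along the fingers, y is the direction in which the jaws open and shut (so a half turn about z gives the same grasp; the last joint's range is limited). The gripper opens to 85 mm and grips with 20 to 120 N. Pads are 22 mm wide; open, the fingers measure 114 mm over their backs; the gripper's body (76 mm by 85 mm) begins 54 mm behind the grasp point. The pads swing forward as they close: fully open they stand 13 mm farther back than shut.
Start: joints at [-0.947, 0.501, -0.427, 1.55, 0.221, 1.138, -0.21], TCP at [0.229, 0.608, 0.214] pointing down, gripper open.
Joint ranges: [-2.88, 2.88], [-0.31, 2.03], [-1.54, 1.56], [0.2, 2.42], [-1.41, 4.55], [0.19, 2.02], [-2.57, 2.57]. Speed limits (rad/s): [2.57, 2.57, 3.14, 3.14, 3.14, 3.14, 3.14].

INTERFACE

Orientations are given as a 3x3 rotation matrix whose columns are the frame's x, y, z axes.
In Python, from rig import r, claw, kin, status, capture, get_calibration, job, finder gives the robot as it stands. Calls block until the motion is done:
- r.goto(position, orientation): joint-space move of the TCP to a pose.
- r.servo_line(position, max_speed=0.15, rotation=None): straight line of the TCP; rotation=None keeps the orientation; max_speed is the mean speed in m/s.
- r.movej(angles): joint-space move.
- claw.ungrasp() and claw.gripper_close(force=None): open the fingers fully, or close them until they stop; force is the grip in N (None keeps the last).
- r.hold(seconds).
- kin.ik(position, orientation): joint angles nearest the present ones, or None.
- status.read_state(): the state.
- capture(name): name is "scene" or "top"; returns (picture, depth): 384x512x3 uint8, red, green, blue; 384x512 float32, m along the optical axis (not along the pixel's ray), 0 where there is no reading.
- get_calibration(name): a dict with "fov_y" (degrees; the focal length in pixels is half the picture's height over the tangent of half this angle, whatever the lens; pixels are square), "cx", "cy" (the principal point, pixels), "extrinsics" (4x4, takes a point from world to camera coordinates). Camera axes: x right, y up, looking along -z (the intrinsics and any distortion apply to the point x, -y, -z); pixel columns grow to the right and rows downward; lengths in m; the calibration is good to about 2 mm. A picture is of the moment at which its call begins. get_calibration takes no time and is no camera call.
A pose or a line that the arm cannot do raises r.Unreachable and nothing moves.
- job.sign_off(): hands the job in, once; it reports no verdict.
Trained networks look in the newest picture that a camera, given by its name, has taken for a name from the list of things; names that differ only in an ending like _2 or _b are one class to them, and where a whole thing is asked for, a point or a joint stands for the part that bears it (a point fixed in the world has none). Each returns a list of dicts, best first, with "score" (0 to 1); they miss things now and then, are a little off and sometimes report something else, mostly with a low value. They report only what shows in the picture. A call takes as long as a camera call. They do not tell look-alikes from the thing itself.
- finder.look_for(camera, label): "at" ([x, y, z] in m, in world coordinates, good to about 4 mm: the middle of the surface that is visible of it).
The state is a dict: "time": time; "joint_pos": joint angles; "dq": joint speeds; "tau": joint torques, N m; "tcp_pos": TCP position; "tool_rot": TCP orientation; "contact_force": force on the tool from outside, world axes, zero at the start; "moment": the same for the moment, N m; "finger_gap": finger opening in m.
Only numpy, scipy, OpenCV 4.12 (cv2) and the standard library are available. Lean on these libraries where they do the work, as an engineer would, in place of code of your own. Each camera call takes 0.05 s, during which the arm holds its last target. There are 200 camera calls.

## Working session

There is one attempt and no reset: what is moved stays moved. The work goes in short steps, each a Python script; the robot and the scene stay as the last script left them, time stands still between calls to the robot, and variables do not carry over. Pictures are saved under pics/ and viewed, about 8 in all and at most 12, crops included, and the job is handed in when it is done.

```bash
ls; mkdir -p pics
cat > h.py <<'E'
import numpy as np, cv2
from rig import r, claw, kin, status, capture, get_calibration, job, finder
def pix2w(name,u,v,d):
    c=get_calibration(name); f=192/np.tan(np.radians(c["fov_y"])/2)
    p=np.array([(u-c["cx"])/f*d,-(v-c["cy"])/f*d,-d,1]); return (np.linalg.inv(c["extrinsics"])@p)[:3]
def w2pix(name,P):
    c=get_calibration(name); f=192/np.tan(np.radians(c["fov_y"])/2)
    q=c["extrinsics"]@np.r_[P,1]; return np.round([c["cx"]+f*q[0]/-q[2], c["cy"]-f*q[1]/-q[2], -q[2]],3)
E
python3 - <<'E'
from h import *
print(status.read_state())
for n in("scene","top"):
    c=get_calibration(n);print(c)
    p,d=capture(n);cv2.imwrite(f"pics/{n}0.png",p[:,:,::-1]);np.savez(f"pics/{n}0.npz",p=p,d=d)
    for l in("stain_bottle","plunger_knob","plunger_ring","plunger","syringe_barrel","timer","dish","pink_stain","free_patch"):
        try:
            for x in finder.look_for(n,l)[:4]: print(n,l,np.round(x["at"],3),round(x["score"],2),w2pix(n,x["at"])[:2])
        except Exception as e: print(l,e)
E
```

```text
pics
{'time': 0.0, 'joint_pos': array([-0.94680133,  0.50182504, -0.42676914,  1.5514567 ,  0.22082791,
        1.13832952, -0.21030012]), 'dq': array([-0.0016722 , -0.00012236,  0.00115725, -0.00123609,  0.00079595,
       -0.00193783,  0.00104799]), 'tau': array([ 9.44120657e-04, -5.69536221e+01, -5.81611231e+00, -2.80929744e+01,
        1.05535696e-02,  1.20590537e-02,  5.78343133e-06]), 'tcp_pos': array([0.22926613, 0.6074353 , 0.21256897]), 'tool_rot': array([[-9.35633564e-01,  3.52972141e-01, -7.08204910e-04],
       [ 3.52972851e-01,  9.35631783e-01, -1.82553106e-03],
       [ 1.82574133e-05, -1.95800524e-03, -9.99998083e-01]]), 'contact_force': array([0.36851969, 0.80255971, 0.01644708]), 'moment': array([0.02751747, 0.01304616, 0.00725528]), 'finger_gap': 0.08537829489901176}
{'fov_y': 56.58346030395831, 'cx': 249.36347594228204, 'cy': 194.6082284330085, 'extrinsics': array([[ 0.76411096, -0.6449936 , -0.01084849, -0.43412303],
       [ 0.47645573,  0.5529506 ,  0.68354632, -0.23613848],
       [-0.43488432, -0.52747406,  0.72982651, -0.84648851],
       [ 0.        ,  0.   
[... 1221 characters left out ...]
124] 0.79 [113.748 168.441]
top plunger_knob [ 0.433 -0.16   0.111] 0.82 [282.111 213.8  ]
top plunger_ring [ 0.432 -0.161  0.113] 0.83 [282.685 214.291]
top plunger [ 0.434 -0.161  0.116] 0.62 [282.592 212.764]
top syringe_barrel [ 0.479 -0.078  0.091] 0.98 [243.012 193.265]
top syringe_barrel [ 0.377 -0.207  0.162] 0.25 [308.276 238.949]
top timer [ 0.354 -0.345  0.017] 0.86 [357.998 255.661]
top dish [ 0.553 -0.308  0.013] 0.86 [339.903 170.926]
top pink_stain [ 0.589 -0.25   0.104] 0.8 [322.85  144.206]
top pink_stain [ 0.432 -0.162  0.109] 0.54 [282.951 214.63 ]
free_patch it knows: bottle_centre, dish, pink_stain, plunger, plunger_knob, plunger_ring, stain_bottle, syringe_barrel, timer
```

```bash
python3 -c "
import cv2,numpy as np
a=cv2.imread('pics/top0.png');b=cv2.imread('pics/scene0.png')
cv2.imwrite('pics/t0big.png',cv2.resize(a,(768,576)));cv2.imwrite('pics/s0big.png',cv2.resize(b,(768,576)))"
```

```text
(no output)
```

View pics/t0big.png

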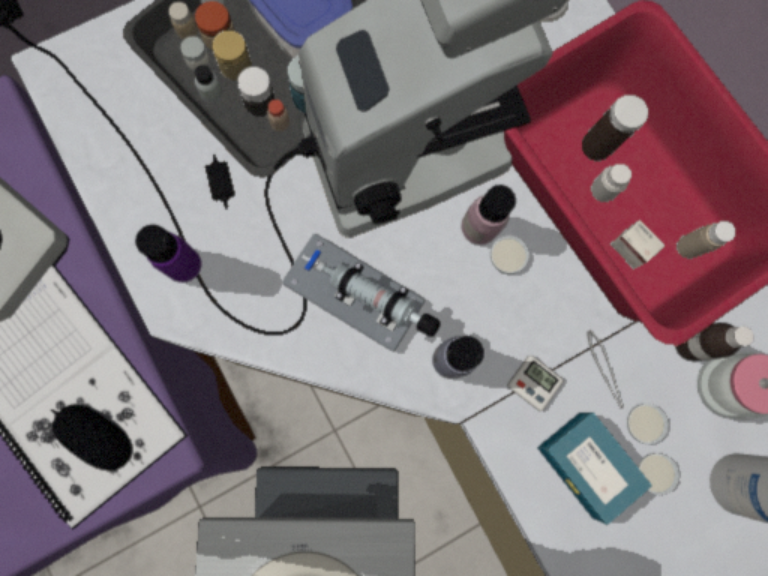

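View pics/s0big.png

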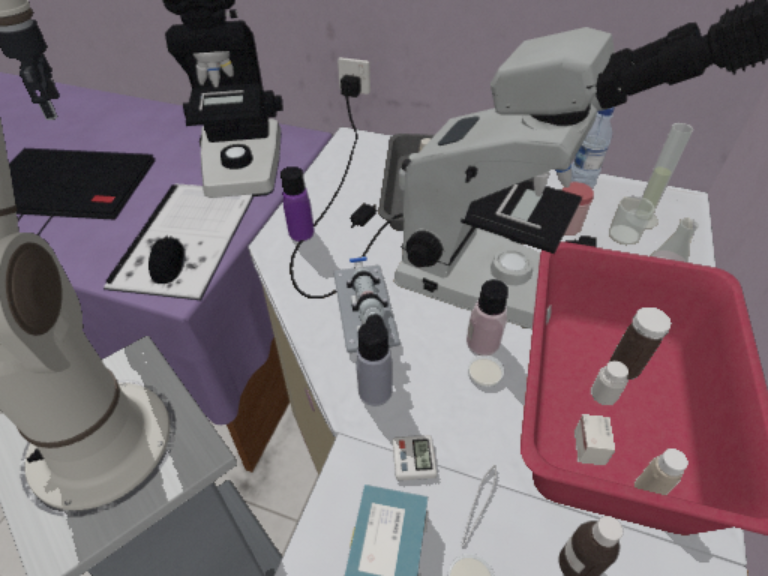

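Both views show the same layout. These could be taken for the stain bottle (top picture pixels, original scale):
- The bluish bottle in front of the knob, at (307,238).
- The purple look-alike, at (113,168).
- The pink bottle, at (323,144).

I choose the bluish one in front of the plunger. The knob is at about (284,215) and the free area at about (373,207). Next I'll take a crop and fit geometry from depth.

Run:
```python
from h import *
z=np.load("pics/top0.npz");p,d=z["p"],z["d"]
V,U=np.mgrid[0:384,0:512]
c=get_calibration("top");f=192/np.tan(np.radians(c["fov_y"])/2)
P=np.stack([(U-c["cx"])/f*d,-(V-c["cy"])/f*d,-d,np.ones_like(d)],-1)@np.linalg.inv(c["extrinsics"]).T
P=P[...,:3];X,Y,Z=P[...,0],P[...,1],P[...,2]; np.save("pics/P.npy",P)
ok=d>0
tb=ok&(abs(Z)<.02)&(X>.35)&(X<.5)&(Y<-.25)&(Y>-.4);print("table z",np.median(Z[tb]))
g=p.astype(int).sum(2)
cap=ok&(Z>.152)&(Z<.175)&(np.hypot(X-.378,Y+.21)<.05)
q=P[cap][:,:2].astype(np.float32);print("cap",cap.sum(),np.median(Z[cap]),cv2.minEnclosingCircle(q),q.mean(0))
kn=ok&(Z>.08)&(Z<.14)&(np.hypot(X-.433,Y+.16)<.035)&(g<150)
q=P[kn];print("knob",len(q),q.min(0),q.max(0),np.median(q,0))
# plate
pl=ok&(Z>.004)&(Z<.03)&(abs(X-.48)<.15)&(abs(Y+.07)<.16)
n,l,s,ce=cv2.connectedComponentsWithStats(pl.astype(np.uint8))
print(s[s[:,4]>60],[np.median(Z[l==i]) for i in range(n) if s[i,4]>60])
bi=ok&(Z>.05)&(Z<.14)&(np.hypot(X-.479,Y+.078)<.10)
q=P[bi];u,sv,vt=np.linalg.svd(q-q.mean(0),full_matrices=False);print("upper pts",len(q),q.mean(0),vt[0])
cr=np.s_[140:270,180:400]
a=cv2.resize(p[cr][:,:,::-1],None,fx=3.5,fy=3.5,interpolation=cv2.INTER_CUBIC);cv2.imwrite("pics/crop1.png",a)
```

```text
table z -0.0007047580606781567
cap 412 0.16195349641335532 ((0.3854849934577942, -0.21277354657649994), 0.02245631255209446) [ 0.3848822  -0.21190298]
knob 147 [ 0.41339459 -0.18108534  0.10707006] [ 0.4430659  -0.15139432  0.123451  ] [ 0.42730781 -0.16598347  0.11672811]
[[     0      0    512    384 193866]
 [   220    135     66     24    254]
 [   169    156    106     79   2315]
 [   271    192     12     17     81]] [np.float64(0.0005664952604603757), np.float64(0.019371036830484245), np.float64(0.019548518930728176), np.float64(0.01947421530986193)]
upper pts 1424 [ 0.47611673 -0.08595388  0.09449293] [-0.52322954 -0.81867652  0.23664237]
```

View pics/crop1.png

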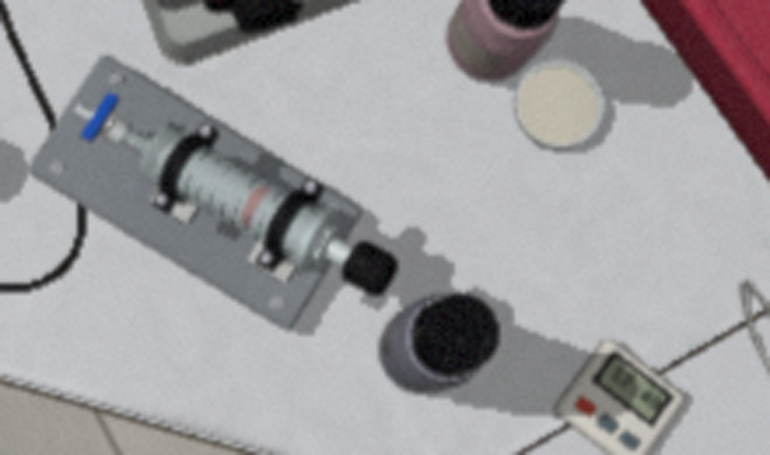

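The crop confirms the choice: the bluish bottle with a black cap at (307,237) px is directly in front of the black knob at (286,217). The red ring shows through the glass at about (253,199). Next I'll fit the axis from the plate corners and the knob surface.

Run:
```python
from h import *
from scipy.optimize import least_squares
c=get_calibration("top");f=192/np.tan(np.radians(c["fov_y"])/2);Ti=np.linalg.inv(c["extrinsics"]);o=Ti[:3,3]
def onz(u,v,z):
    k=Ti[:3,:3]@[(u-c["cx"])/f,-(v-c["cy"])/f,-1]; return o+k*(z-o[2])/k[2]
C=[onz(u/3.5+180,v/3.5+140,.0193) for u,v in((33,170),(108,57),(362,210),(293,330))]
L,T,R,B=C;print(np.round(C,4),"sides",[np.linalg.norm(a-b).round(4) for a,b in((L,T),(T,R),(R,B),(B,L))])
e=(R-T)+(B-L);ax=e/np.linalg.norm(e);lat=(L-T)+(B-R);l2=lat/np.linalg.norm(lat);print("dir",ax,"lat",l2,"dot",ax@l2)
h=np.r_[ax[:2],0]+np.r_[-l2[1],l2[0],0]*np.sign(ax[0]*-l2[1]+ax[1]*l2[0]);h/=np.linalg.norm(h)
m=(R+B)/2-h*.012; m[2]=.098;print("h",h,np.degrees(np.arctan2(h[1],h[0])),"mouth from plate",m)
D=np.cos(np.radians(15))*h+np.r_[0,0,np.sin(np.radians(15))]
print("knob from plate",m+.035*D)
P=np.load("pics/P.npy");z=np.load("pics/top0.npz");g=z["p"].astype(int).sum(2);X,Y,Z=P[...,0],P[...,1],P[...,2]
kn=(z["d"]>0)&(Z>.095)&(Z<.14)&(np.hypot(X-.43,Y+.162)<.03)&(g<150)
q=P[kn]; lat=np.cross([0,0,1],D);lat/=np.linalg.norm(lat);up=np.cross(D,lat)
w=(q-m)@np.c_[D,lat,up]; w=w[w[:,0]<47]
s=least_squares(lambda x:np.hypot(w[:,1]-x[0],w[:,2]-x[1])-.014,[0,0],loss="soft_l1",f_scale=.001)
print("knob lateral,up off",s.x,"axial pctl",np.percentile(w[:,0],[2,10,50,90,98]),len(w))
print("bottle rel mouth: along,lat",(np.r_[.3853,-.2125,.098]-m)@h,(np.r_[.3853,-.2125,.098]-m)@lat)
# occupancy of free patches: max height within radius of candidates
ok=z["d"]>0
for x in np.arange(.42,.53,.02):
  print(round(x,2),[(round(y,2),round(float(np.hypot(X-x,Y-y)[ok&(Z>.008)].min()),3)) for y in np.arange(-.28,-.40,-.02)])
pu=ok&(Z>.1);tr=pu&(Y<-.36)&(z["p"][...,0]>110)&(z["p"][...,1]<60)
for x in(.42,.46,.5,.54): print("tray wall y max at",x,Y[tr&(abs(X-x)<.015)].max() if (tr&(abs(X-x)<.015)).any() else None)
```

```text
[[ 0.5006  0.0454  0.0193]
 [ 0.5791 -0.0013  0.0193]
 [ 0.4787 -0.1727  0.0193]
 [ 0.3981 -0.1278  0.0193]] sides [np.float64(0.0914), np.float64(0.1986), np.float64(0.0922), np.float64(0.2012)]
dir [-0.50728547 -0.86177807  0.        ] lat [-0.86643977  0.49928161  0.        ] dot 0.009262363703886667
h [-0.50328894 -0.86411819  0.        ] -120.2178340504835 mouth from plate [ 0.44445119 -0.13990035  0.098     ]
knob from plate [ 0.42743629 -0.16911395  0.10705867]
knob lateral,up off [-0.00012253 -0.00146393] axial pctl [0.02261311 0.02495046 0.03583807 0.04554209 0.04646782] 147
bottle rel mouth: along,lat 0.0925048128365133 -0.014575016714680075
0.42 [(np.float64(-0.28), 0.054), (np.float64(-0.3), 0.04), (np.float64(-0.32), 0.027), (np.float64(-0.34), 0.024), (np.float64(-0.36), 0.031), (np.float64(-0.38), 0.043)]
0.44 [(np.float64(-0.28), 0.064), (np.float64(-0.3), 0.055), (np.float64(-0.32), 0.046), (np.float64(-0.34), 0.044), (np.float64(-0.36), 0.049), (np.float64(-0.38), 0.05)]
0.46 [(np.float64(-0.28), 0.071), (np.float64(-0.3), 0.067), (np.float64(-0.32), 0.065), (np.float64(-0.34), 0.064), (np.float64(-0.36), 0.062), (np.float64(-0.38), 0.045)]
0.48 [(np.float64(-0.28), 0.052), (np.float64(-0.3), 0.047), (np.float64(-0.32), 0.048), (np.float64(-0.34), 0.053), (np.float64(-0.36), 0.051), (np.float64(-0.38), 0.034)]
0.5 [(np.float64(-0.28), 0.034), (np.float64(-0.3), 0.028), (np.float64(-0.32), 0.028), (np.float64(-0.34), 0.035), (np.float64(-0.36), 0.039), (np.float64(-0.38), 0.022)]
0.52 [(np.float64(-0.28), 0.016), (np.float64(-0.3), 0.009), (np.float64(-0.32), 0.009), (np.float64(-0.34), 0.019), (np.float64(-0.36), 0.028), (np.float64(-0.38), 0.011)]
tray wall y max at 0.42 -0.4521223388205381
tray wall y max at 0.46 -0.4271754473555037
tray wall y max at 0.5 -0.3997370367182021
tray wall y max at 0.54 -0.37206391332024386
```

```bash
cat >> h.py <<'E'
h=np.array([-0.50329,-0.86412,0]);M=np.array([.4445,-.1399,.0972])
D=np.cos(np.radians(15))*h+np.array([0,0,np.sin(np.radians(15))])
LAT=np.cross([0,0,1],h)
def rot(y,z): return np.c_[np.cross(y,z),y,z]
DN=np.array([0,0,-1.])
def down(a): return rot(np.array([np.cos(a),np.sin(a),0]),DN)   # jaw direction angle a
TZ=np.cross(D,LAT); TZ=TZ*np.sign(-TZ[2])
B=np.array([.3853,-.2125,0]);F=np.array([.458,-.345,0])
def st(t):
    s=status.read_state();print(t,"t",round(s["time"],2),"tcp",s["tcp_pos"].round(4),"F",s["contact_force"].round(1),"gap",round(s["finger_gap"],4));return s
E
python3 - <<'E'
from h import *
al=np.arctan2(LAT[1],LAT[0]);print("lat",LAT,np.degrees(al),TZ)
for s in(0,np.pi):
    for n,p,R in(("above",B+[0,0,.27],down(al+s)),("at",B+[0,0,.138],down(al+s)),("free",F+[0,0,.139],down(s)),("freeup",F+[0,0,.27],down(s)),
      ("kpre",M+.035*D-.1*TZ,rot(LAT*np.cos(s),TZ)),("knob",M+.035*D+.005*TZ,rot(LAT*np.cos(s),TZ)),("kend",M+.087*D+.005*TZ,rot(LAT*np.cos(s),TZ)),("mid",[.4,.15,.35],down(al+s)),("up",[.229,.607,.33],status.read_state()["tool_rot"])):
        q=kin.ik(np.array(p),R);print(n,s>0,None if q is None else np.round(q,2))
E
```

```text
lat [ 0.86412 -0.50329  0.     ] -30.217834350991545 [-0.13026104 -0.22365071 -0.96592988]
above False [-0.09  0.02  0.55  2.01 -0.01  1.12 -0.07]
at False [-0.21  0.25  0.74  2.16 -0.23  0.81  0.15]
free False [ 0.07  0.5   0.69  1.84 -0.38  0.94  0.93]
freeup False [-0.02  0.35  0.8   1.72 -0.27  1.19  0.84]
kpre False [-0.17  0.22  0.28  1.98  0.2   1.07 -0.53]
knob False [-0.14  0.36  0.3   2.08  0.19  0.81 -0.51]
kend False [-0.11  0.32  0.38  2.11  0.19  0.81 -0.4 ]
mid False [-0.42 -0.05  0.    1.89  0.    1.3  -0.95]
up False [-0.94  0.42 -0.45  1.4   0.18  1.36 -0.18]
above True None
at True [-0.63  0.57  1.37  2.17 -0.69  0.97 -2.53]
free True [-0.2   0.7   1.13  1.85 -0.73  1.08 -1.92]
freeup True [-0.32  0.63  1.36  1.72 -0.64  1.33 -1.97]
kpre True [ 0.22  0.22 -0.17  1.97  0.3   1.09  2.51]
knob True [ 0.28  0.36 -0.19  2.07  0.4   0.87  2.43]
kend True [ 0.3   0.31 -0.09  2.1   0.37  0.85  2.57]
mid True [-0.08 -0.05 -0.33  1.88 -0.02  1.3   2.21]
up True [-0.94  0.42 -0.45  1.4   0.18  1.36 -0.18]
```

Run:
```python
from h import *
al=np.arctan2(LAT[1],LAT[0])
r.servo_line(np.array([.229,.607,.33]),max_speed=.15);
r.goto(np.array([.4,.15,.35]),down(al)); st("mid")
r.goto(B+[0,0,.27],down(al)); st("above")
r.servo_line(B+[0,0,.138],max_speed=.08); st("at")
claw.gripper_close(force=40); s=st("closed")
p,d=capture("scene");cv2.imwrite("pics/g.png",cv2.resize(p[100:300,150:400,::-1],None,fx=2.5,fy=2.5))
```

```text
mid t 3.6 tcp [0.4    0.1512 0.35  ] F [ 0.4  0.1 -0.2] gap 0.0856
above t 4.99 tcp [ 0.3862 -0.2113  0.2701] F [-0.1  0.6 -0.2] gap 0.0857
at t 6.79 tcp [ 0.3857 -0.2126  0.1384] F [-0.4  0.2 -0.3] gap 0.0856
closed t 7.27 tcp [ 0.3858 -0.2126  0.1386] F [-0.4  0.4  4.9] gap 0.0446
```

View pics/g.png

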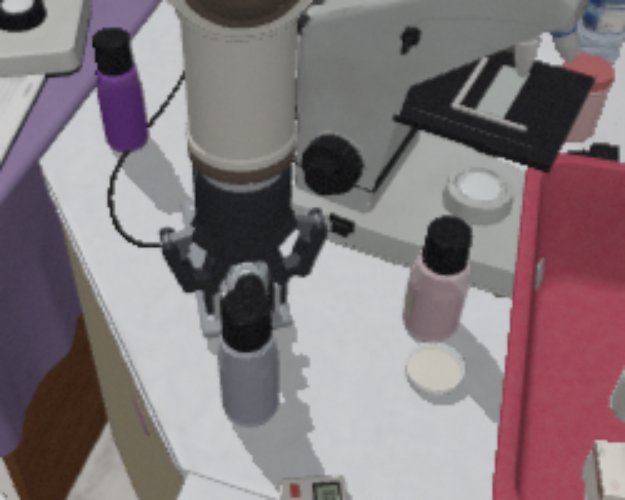

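The view shows the fingers on either side of the black cap at about (248,225) px. The gap of 44.6 mm is close to the cap's size. I'll lift a little and check the load.

Run:
```python
from h import *
r.servo_line(B+[0,0,.158],max_speed=.04); r.hold(.2);s=st("lift")
if s["finger_gap"]>.04 and s["contact_force"][2]<-1.5:
    r.servo_line(B+[0,0,.32],max_speed=.12); st("up")
p,d=capture("scene");cv2.imwrite("pics/l.png",cv2.resize(p[60:300,150:450,::-1],None,fx=2,fy=2))
```

```text
lift t 8.17 tcp [ 0.3851 -0.2124  0.1578] F [-1.   0.3 -2.9] gap 0.0439
up t 9.67 tcp [ 0.3848 -0.2123  0.3193] F [ 0.5  0.  -2.5] gap 0.0441
```

View pics/l.png

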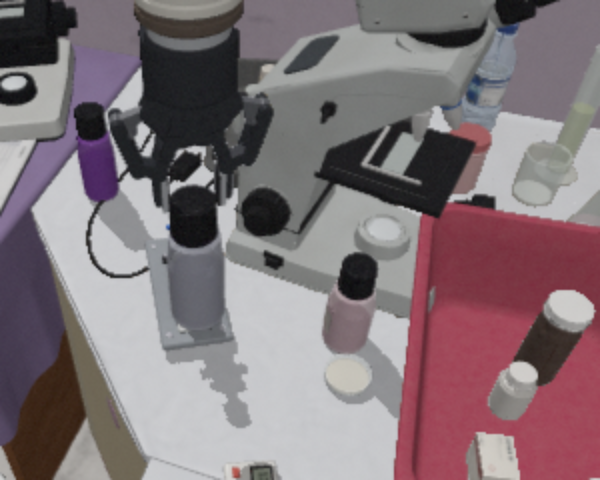

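Run:
```python
from h import *
r.servo_line(F+[0,0,.32],max_speed=.12,rotation=down(0.)); st("overF")
r.servo_line(F+[0,0,.147],max_speed=.12); r.hold(.1);f0=st("low")["contact_force"][2]
z=.147
while z>.133:
    z-=.002; r.servo_line(F+[0,0,z],max_speed=.03); f=status.read_state()["contact_force"][2]
    if f>f0+2.5: break
st("contact")
p,d=capture("scene");cv2.imwrite("pics/pl.png",cv2.resize(p[100:330,200:450,::-1],None,fx=2.4,fy=2.4))
for x in finder.look_for("scene","stain_bottle")[:3]: print(x["at"],x["score"])
```

```text
overF t 11.12 tcp [ 0.4579 -0.3445  0.3198] F [ 0.5  0.2 -2.4] gap 0.0441
low t 12.82 tcp [ 0.4585 -0.3453  0.1477] F [-1. -1. -3.] gap 0.0445
contact t 14.07 tcp [ 0.4586 -0.346   0.1387] F [-1.9  2.   8.2] gap 0.0441
[0.4374, -0.3575, 0.0947] 0.7
[0.5188, 0.186, 0.0942] 0.68
```

View pics/pl.png

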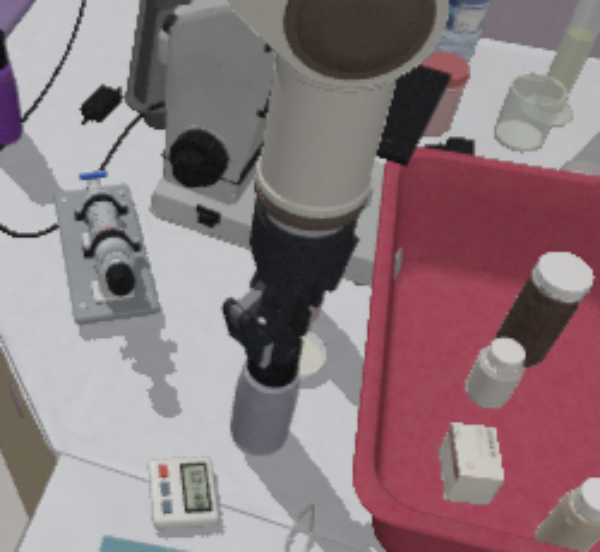

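Run:
```python
from h import *
claw.ungrasp(); r.hold(.2); st("rel")
r.servo_line(F+[0,0,.30],max_speed=.15); st("up")
R=rot(LAT,TZ)
r.goto(M+.035*D-.14*TZ,R); st("kpre")
p,d=capture("scene");cv2.imwrite("pics/r.png",cv2.resize(p[100:330,200:450,::-1],None,fx=2.4,fy=2.4))
for l in("stain_bottle","plunger_knob","dish","timer","pink_stain"):
  for x in finder.look_for("scene",l)[:2]: print(l,x["at"],x["score"])
# knob fit from scene depth
V,U=np.mgrid[0:384,0:512];c=get_calibration("scene");f=192/np.tan(np.radians(c["fov_y"])/2)
P=(np.stack([(U-c["cx"])/f*d,-(V-c["cy"])/f*d,-d,np.ones_like(d)],-1)@np.linalg.inv(c["extrinsics"]).T)[...,:3]
K=M+.035*D;kn=(d>0)&(np.linalg.norm(P-K,axis=-1)<.03)&(p.astype(int).sum(2)<150)
w=(P[kn]-M)@np.c_[D,LAT,-TZ];print(len(w),"axial",np.percentile(w[:,0],[2,50,98]),"lat",np.percentile(w[:,1],[2,50,98]),"up",np.percentile(w[:,2],[2,50,98]))
```

```text
rel t 14.86 tcp [ 0.458  -0.345   0.1369] F [-0.3  0.1 -0. ] gap 0.085
up t 16.09 tcp [ 0.4575 -0.3445  0.299 ] F [-0.6  0.   0.3] gap 0.0855
kpre t 17.23 tcp [ 0.4457 -0.1386  0.2415] F [ 0.4  0.1 -0. ] gap 0.0854
stain_bottle [0.4372, -0.3539, 0.105] 0.74
plunger_knob [0.4286, -0.1677, 0.1139] 0.76
dish [0.5641, -0.3191, 0.0137] 0.71
dish [0.588, -0.2757, 0.0958] 0.52
timer [0.358, -0.3452, 0.024] 0.98
pink_stain [0.5845, -0.2759, 0.0964] 0.72
118 axial [0.02672809 0.0446661  0.04794532] lat [-0.01195938 -0.00029498  0.01189165] up [-0.00745494  0.00811286  0.01477208]
```

View pics/r.png

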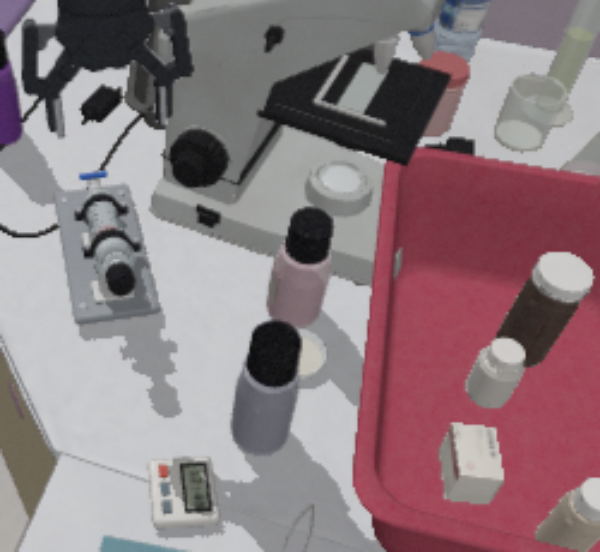

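The bottle stands upright and free at about (313,260) px, and the dish, timer and pink bottle are untouched. The scene-depth fit of the knob agrees with the earlier one: axial 34.5 mm, lateral offset about 0. Now I'll grip.

Run:
```python
from h import *
R=rot(LAT,TZ);K=M+.0348*D+.005*TZ
r.servo_line(K,max_speed=.08); st("at")
claw.gripper_close(force=25); r.hold(.2); s=st("closed")
f=s["contact_force"];print("D,lat,up",f@D,f@LAT,-f@TZ,"mom",s["moment"].round(2), "pos err",((s["tcp_pos"]-K)@np.c_[D,LAT,TZ]).round(4))
```

```text
at t 19.49 tcp [ 0.4274 -0.17    0.1017] F [-0.  -0.3  0.6] gap 0.0851
closed t 20.46 tcp [ 0.4282 -0.1701  0.1022] F [0.6 1.2 6.7] gap 0.0003
D,lat,up 0.4737480529484652 -0.034906990643137736 6.854140054277465 mom [ 0.25 -0.05 -0.04] pos err [-0.0004  0.0011 -0.0009]
```

Run:
```python
from h import *
a,d=capture("scene");b,e=capture("top")
for x in finder.look_for("scene","plunger_knob")[:2]: print(x)
u,v=w2pix("scene",M+.04*D)[:2].astype(int);A=cv2.resize(a[v-70:v+70,u-70:u+70,::-1],(395,395))
u,v=w2pix("top",M+.04*D)[:2].astype(int);Bb=cv2.resize(b[v-50:v+50,u-50:u+50,::-1],(395,395))
cv2.imwrite("pics/k.png",np.hstack([A,Bb]))
```

```text
(no output)
```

View pics/k.png

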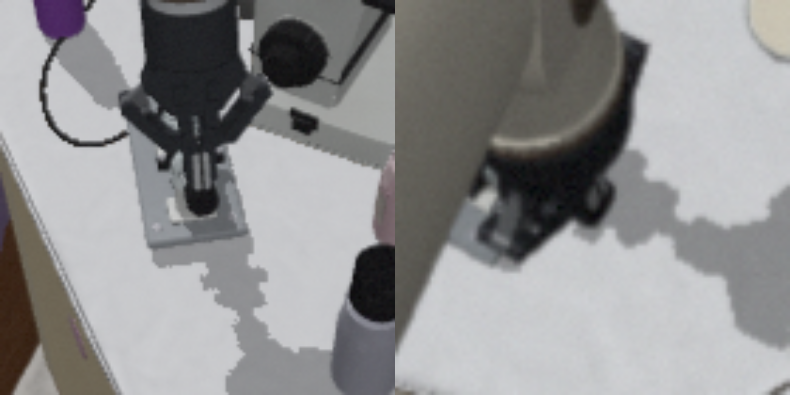

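Run:
```python
from h import *
print(r.tip_extent)
p,d=capture("scene")
u0,v0=w2pix("scene",M+.04*D)[:2].astype(int)
print("tcp pix",w2pix("scene",status.read_state()["tcp_pos"]),"tip",w2pix("scene",status.read_state()["tcp_pos"]+.014*TZ),"knob front",w2pix("scene",M+.048*D),"crop0",u0-70,v0-70)
for v in range(v0-24,v0+14,2):
  o=[]
  for u in range(u0-6,u0+10,4):
    w=(pix2w("scene",u,v,d[v,u])-M)@np.c_[D,LAT,-TZ]*1000; o.append((u,*w.round().astype(int),p[v,u].sum()))
  print(v,o)
```

```text
0.014
tcp pix [250.036 217.741   0.868] tip [250.345 222.369   0.876] knob front [250.44  219.67    0.855] crop0 179 147
193 [(243, np.int64(52), np.int64(-13), np.int64(80), np.uint64(107)), (247, np.int64(50), np.int64(-4), np.int64(77), np.uint64(171)), (251, np.int64(46), np.int64(6), np.int64(73), np.uint64(95)), (255, np.int64(47), np.int64(15), np.int64(73), np.uint64(104))]
195 [(243, np.int64(46), np.int64(-13), np.int64(71), np.uint64(88)), (247, np.int64(46), np.int64(-4), np.int64(69), np.uint64(125)), (251, np.int64(46), np.int64(5), np.int64(68), np.uint64(101)), (255, np.int64(47), np.int64(15), np.int64(67), np.uint64(104))]
197 [(243, np.int64(41), np.int64(-13), np.int64(62), np.uint64(102)), (247, np.int64(45), np.int64(-4), np.int64(63), np.uint64(107)), (251, np.int64(46), np.int64(5), np.int64(63), np.uint64(111)), (255, np.int64(47), np.int64(14), np.int64(62), np.uint64(112))]
199 [(243, np.int64(41), np.int64(-13), np.int64(57), np.uint64(105)), (247, np.int64(49), np.int64(-5), np.int64(60), np.uint64(110)), (251, np.int64(49), np.int64(4), np.int64(59), np.
[... 3372 characters left out ...]
2), np.uint64(308)), (251, np.int64(-24), np.int64(10), np.int64(-71), np.uint64(308)), (255, np.int64(-24), np.int64(21), np.int64(-73), np.uint64(299))]
227 [(243, np.int64(-24), np.int64(-12), np.int64(-73), np.uint64(454)), (247, np.int64(-22), np.int64(-1), np.int64(-74), np.uint64(297)), (251, np.int64(-19), np.int64(9), np.int64(-74), np.uint64(301)), (255, np.int64(-18), np.int64(19), np.int64(-74), np.uint64(301))]
229 [(243, np.int64(-18), np.int64(-13), np.int64(-75), np.uint64(452)), (247, np.int64(-17), np.int64(-2), np.int64(-77), np.uint64(304)), (251, np.int64(-14), np.int64(8), np.int64(-76), np.uint64(296)), (255, np.int64(-14), np.int64(19), np.int64(-78), np.uint64(317))]
```

The fingers closed just above the knob. Depth puts the shut tips at about +15 mm above the plunger axis, where the stated tool extent implies −19 mm. So the real tips sit about 32 mm farther back than `r.tip_extent` says, which also fits the shallow hold on the bottle cap. The knob itself hasn't moved. I'll open, go that much deeper in guarded steps, and check before closing.

Run:
```python
from h import *
K=M+.0348*D+.005*TZ
claw.ungrasp(); st("open")
for k in(.010,.020,.027,.032):
    r.servo_line(K+k*TZ,max_speed=.04); s=st(k)
    if np.linalg.norm(s["contact_force"])>5: print("STOP");break
a,d=capture("scene")
u,v=w2pix("scene",M+.04*D)[:2].astype(int);cv2.imwrite("pics/k2.png",cv2.resize(a[v-60:v+40,u-50:u+50,::-1],(500,500),interpolation=cv2.INTER_CUBIC))
```

```text
open t 21.44 tcp [ 0.4269 -0.1701  0.1013] F [-0.9 -0.4  0.2] gap 0.0851
0.01 t 21.84 tcp [ 0.4252 -0.1724  0.0914] F [0.1 0.6 0.3] gap 0.0853
0.02 t 22.24 tcp [ 0.424  -0.1746  0.0818] F [-0.5 -0.5 -0.2] gap 0.0855
0.027 t 22.57 tcp [ 0.4231 -0.1762  0.075 ] F [0.5 1.  0.8] gap 0.0851
0.032 t 22.84 tcp [ 0.4224 -0.1773  0.0702] F [-0.1 -0.3  0.6] gap 0.0855
```

View pics/k2.png

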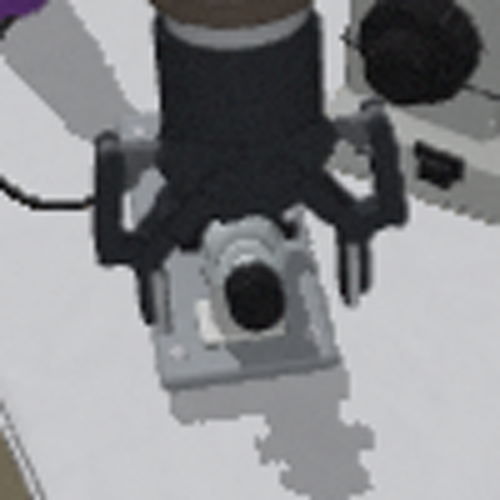

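Run:
```python
from h import *
p,d=capture("scene")
V,U=np.mgrid[0:384,0:512];c=get_calibration("scene");f=192/np.tan(np.radians(c["fov_y"])/2)
P=(np.stack([(U-c["cx"])/f*d,-(V-c["cy"])/f*d,-d,np.ones_like(d)],-1)@np.linalg.inv(c["extrinsics"]).T)[...,:3]
w=(P-M)@np.c_[D,LAT,-TZ]*1000
u,v=w2pix("scene",M+.04*D)[:2].astype(int)
ok=(d>0)&(w[...,0]>10)&(w[...,0]<100)&(w[...,2]<100)
for lo,hi in((-75,-60),(-60,-50),(-50,-40),(-40,-30),(-30,-15),(-15,0),(0,15),(15,30),(30,40),(40,50),(50,60),(60,75)):
    for a,b in((-30,20),(20,100)):
        m=ok&(w[...,1]>lo)&(w[...,1]<hi)&(w[...,2]>a)&(w[...,2]<b)
        if m.sum()>3: print((lo,hi),(a,b),m.sum(),"ax",np.percentile(w[...,0][m],[5,50,95]).round(),"up",np.percentile(w[...,2][m],[2,50,98]).round())
```

```text
(-75, -60) (20, 100) 132 ax [30. 47. 49.] up [42. 72. 98.]
(-60, -50) (-30, 20) 18 ax [39. 42. 44.] up [ 0. 11. 19.]
(-60, -50) (20, 100) 95 ax [30. 42. 49.] up [23. 66. 98.]
(-50, -40) (-30, 20) 30 ax [41. 46. 47.] up [-5. 10. 20.]
(-50, -40) (20, 100) 98 ax [26. 42. 48.] up [24. 50. 95.]
(-40, -30) (20, 100) 98 ax [24. 45. 54.] up [47. 66. 98.]
(-30, -15) (20, 100) 110 ax [44. 48. 55.] up [57. 80. 99.]
(-15, 0) (-30, 20) 75 ax [25. 42. 47.] up [-8.  7. 15.]
(-15, 0) (20, 100) 96 ax [44. 46. 55.] up [54. 79. 94.]
(0, 15) (-30, 20) 64 ax [25. 44. 47.] up [-8.  9. 15.]
(0, 15) (20, 100) 98 ax [44. 46. 56.] up [56. 76. 94.]
(15, 30) (20, 100) 101 ax [45. 48. 56.] up [59. 81. 97.]
(30, 40) (20, 100) 73 ax [31. 47. 53.] up [46. 70. 98.]
(40, 50) (-30, 20) 36 ax [25. 46. 49.] up [-4. 11. 19.]
(40, 50) (20, 100) 87 ax [27. 42. 48.] up [21. 49. 95.]
(50, 60) (-30, 20) 17 ax [40. 42. 44.] up [ 1. 10. 19.]
(50, 60) (20, 100) 101 ax [28. 42. 49.] up [23. 79. 97.]
(60, 75) (20, 100) 124 ax [28. 47. 49.] up [42. 66. 99.]
```

Measured against the plunger axis, the open tips are at −5 mm (so about −18 mm shut), the palm is at +54 mm, and the fingers are symmetric. That matches the specification, so I'll close.

Run:
```python
from h import *
claw.gripper_close(force=25); r.hold(.2); s=st("closed")
f=s["contact_force"];print("D,lat,up",f@D,f@LAT,-f@TZ,"mom",s["moment"].round(2))
```

```text
closed t 23.7 tcp [ 0.4229 -0.1772  0.0705] F [-0.2  0.4  0.5] gap 0.0271
D,lat,up -0.1115049664276605 -0.32895298112470517 0.5807620538347931 mom [ 0.27 -0.13  0.01]
```

Run:
```python
from h import *
K=M+.0348*D+.037*TZ; q0=status.read_state()["tcp_pos"]
for k in(.01,.02,.03,.04,.048,.052):
    r.servo_line(K+k*D,max_speed=.025); s=status.read_state();f=s["contact_force"]
    print(k,round(s["time"],1),"F D/lat/up",(f@np.c_[D,LAT,-TZ]).round(1),"moved",((s["tcp_pos"]-q0)@np.c_[D,LAT,TZ]*1000).round(1),"gap",round(s["finger_gap"],4))
    if np.linalg.norm(f)>10: print("STOP");break
r.hold(.2)
for n in("scene","top"):
    p,d=capture(n);np.savez(f"pics/e_{n}.npz",p=p,d=d)
    for l in("plunger_ring","plunger_knob","stain_bottle"):
        for x in finder.look_for(n,l)[:2]: print(n,l,np.round(x["at"],4),round(x["score"],2),((np.array(x["at"])-M)@np.c_[D,LAT,-TZ]*1000).round(1))
    u,v=w2pix(n,M+.03*D)[:2].astype(int);cv2.imwrite(f"pics/e_{n}.png",cv2.resize(p[v-40:v+40,u-40:u+40,::-1],(395,395),interpolation=cv2.INTER_CUBIC))
cv2.imwrite("pics/e.png",np.hstack([cv2.imread("pics/e_scene.png"),cv2.imread("pics/e_top.png")]))
```

```text
0.01 24.2 F D/lat/up [0.2 0.3 0.4] moved [10.2 -0.1  0.1] gap 0.0269
0.02 24.8 F D/lat/up [ 0.4 -0.1  0.2] moved [20.2 -0.2  0.1] gap 0.0273
0.03 25.4 F D/lat/up [-0.2 -0.6  0.5] moved [30.2 -0.1  0.1] gap 0.0268
0.04 25.9 F D/lat/up [ 0.1 -0.1  0.3] moved [40.2 -0.1  0.1] gap 0.0272
0.048 26.4 F D/lat/up [-0.5  0.1 -0.1] moved [48.2 -0.1  0.1] gap 0.0271
0.052 26.7 F D/lat/up [-0.7 -0.2  1. ] moved [52.2 -0.1  0.1] gap 0.0271
scene plunger_ring [ 0.4022 -0.2079  0.1219] 0.48 [83.7 -2.3  3.1]
scene plunger_knob [ 0.5888 -0.2762  0.0964] 0.69 [ 43.4 193.3 -12.5]
scene plunger_knob [ 0.4051 -0.2105  0.1261] 0.64 [85.6  1.5  7. ]
scene stain_bottle [ 0.441  -0.3585  0.1053] 0.96 [186.3 107.  -41.5]
top stain_bottle [0.5176 0.1903 0.1241] 0.86 [-304.2 -103.   109.4]
top stain_bottle [ 0.4494 -0.33    0.1291] 0.76 [164.5  99.9 -11.1]
```

View pics/e.png

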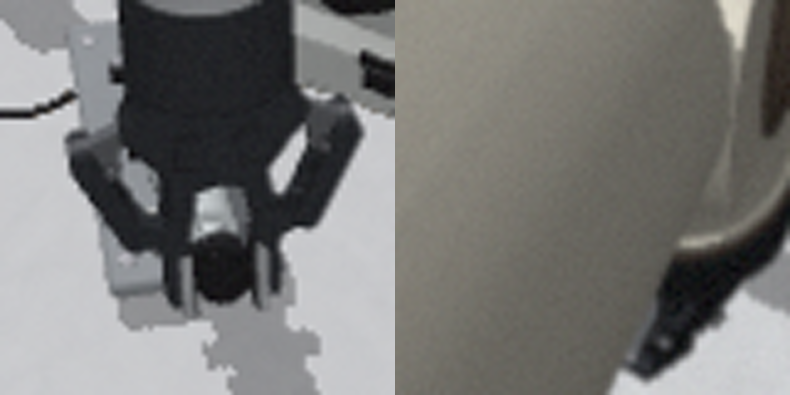

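Run:
```python
from h import *
z=np.load("pics/e_scene.npz");p,d=z["p"],z["d"]
V,U=np.mgrid[0:384,0:512];c=get_calibration("scene");f=192/np.tan(np.radians(c["fov_y"])/2)
P=(np.stack([(U-c["cx"])/f*d,-(V-c["cy"])/f*d,-d,np.ones_like(d)],-1)@np.linalg.inv(c["extrinsics"]).T)[...,:3]
w=(P-M)@np.c_[D,LAT,-TZ]*1000
m=(d>0)&(abs(w[...,1])<8)&(abs(w[...,2])<9)&(w[...,0]>85)&(w[...,0]<115)
print("front face",m.sum(),np.percentile(w[...,0][m],[10,50,75,90,98]).round(1))
```

```text
front face 43 [96.6 98.  98.6 98.8 99.3]
```

Run:
```python
from h import *
r.servo_line(M+.0348*D+.037*TZ+.0526*D,max_speed=.02); r.hold(.5); st("end"); job.sign_off()
```

```text
end t 28.02 tcp [ 0.3972 -0.2211  0.0841] F [ 0.1  0.3 -0.6] gap 0.0269
the job is handed in; nothing more can be done
```

I stood the stain bottle upright on the free patch at about (0.458, −0.345). Then I took the plunger by its knob and pulled it about 52.8 mm straight along the barrel. I handed the job in at 28 s with the arm still gripping the knob.

**What went wrong:** My first grip on the knob closed just above it, pressing on it with about 7 N. The real fingertips sit about 32 mm farther back than the stated tool extent. I reopened, went deeper and checked with depth before gripping again. The same offset means the bottle was held only by the top of its cap, but it held.

**Last checks:**
- **Pull:** Forces stayed at about 1 N or less, and the sideways drift was about 0.1 mm. The finger gap stayed at 27 mm throughout.
- **Knob position:** Before a final 0.6 mm pull, the arm reading was 52.2 mm, and camera depth showed the knob had moved about 51.5 mm. The ring clears the mouth at 50 mm.
- **Bottle:** It has roughly 10 cm of clear space from the plunger. The finder still had it in place with the plunger pulled out.
- **Other things:** The timer, dish and pink bottle looked unmoved after the bottle was placed. One dish reading was off by 12 mm, when the dish was partly hidden behind the bottle.

**Not confirmed:** I could not see the red ring at the end because the gripper hid it. Its position is worked out from the knob's travel. The finder's only late ring report (score 0.48) was actually on the knob.

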